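Open the cement tin with the push-and-turn cap

ROBOT

A 7-joint arm with a two-finger parallel gripper is mounted at the origin on the work surface. World frame = base frame: x ahead of the robot, y to its left, z up, the work surface at z = 0. Lengths are in m, angles in rad, forces in N, time in s.
With the tool pointing down it reaches from about 0.4 to 0.85 m from the base axis. Payload 10.4 kg.
Tool frame: the origin (TCP) lies midway between the tips of the shut fingers; the grasp point (between the pads) lies 19 mm behind it; x points along the fingers, z is the direction in which the jaws open and shut, and the axes are right-handed (so a half turn about x gives the same grasp; the last joint's range is limited). The gripper opens to 87 mm and grips with 3 to 60 N. Pads are 19 mm wide; open, the fingers measure 117 mm over their backs; the gripper's body (75 mm by 190 mm) begins 51 mm behind the grasp point.
Start: joints at [-1.345, 0.332, -0.065, 1.46, 0.022, 1.35, -0.088], TCP at [0.154, 0.606, 0.195] pointing down, gripper open.
Joint ranges: [-2.6, 2.6], [-0.5, 2.12], [-1.47, 1.34], [0.16, 2.42], [-1.27, 4.41], [0.06, 2.06], [-2.6, 2.6]. Speed limits (rad/s): [2.22, 2.22, 2.79, 2.79, 3.14, 3.14, 3.14].

INTERFACE

Orientations are given as a unit quaternion [x, y, z, w].
In Python, from bench import read_state, camera, camera_params, close_job gives the robot as it stands.
- The arm moves only by the tool arm_command, never from a script. Its argument "targets" is a list of rows, each a list of 7 numbers: the closure in counts, from 0 (fully open) to 255 (shut), then the shift along the tool's x, y, z in mm, then the turn, a rotation vector about the tool's x, y, z in rad. A call has 1 to 10 rows; each row is the pose to reach, as a shift and turn from the pose commanded when the call began, along the tool's axes at that moment; what a row does not reach only later rows make up. A row lasts 1/10 s, in which the tool goes at most 50 mm and 8.59 degrees, less where a joint would pass 70% of its speed; a pose out of reach is approached as far as the arm can. A call with a gripper value outside its range is refused whole. The fingers move at their own pace and stop on an object; "newtons" is the grip in N (left out, the last holds). Time passes only in rows, so rows that repeat a pose let the fingers close. It gives the time, the measured TCP pose, the force and the opening at its end, in the units of the state.
- read_state(): the state, without advancing time (a new reading comes with each control period).
- camera(name): name is "scene" or "top" or "wrist"; returns the picture (420x560x3 uint8, red, green, blue); there is no depth.
- camera_params(name): a dict with "intrinsics" (3x3 intrinsics, pixels), "xyz" and "orientation" of the camera in the world; the wrist camera has in their place "mount" (4x4, takes a point from camera to tool coordinates, whose origin is the TCP and whose axes are the tool frame's). Camera axes: x right, y down, z forward; pixel columns grow to the right and rows downward; lengths in m; the calibration is good to about 2 mm. The wrist camera is an equidistant fisheye: a pixel r from the principal point sees the ray r / f radians off the axis. A picture is of the moment at which its call begins: read the wrist's pose just before it. camera_params takes no time and is no camera call.
- close_job(): hands the job in, once; it reports no verdict.
The state is a dict: "time": time; "joint_positions": joint angles; "joint_vel": joint speeds; "joint_torque": joint torques, N m; "ee_pos": TCP position; "eef_rot": TCP orientation; "ft_force": force on the tool from outside, world axes, zero at the start; "torque": the same for the moment, N m; "width": finger opening in m.
Only numpy, scipy, OpenCV 4.12 (cv2) and the standard library are available. Lean on these libraries where they do the work, as an engineer would, in place of code of your own. Each camera call takes 0.05 s, during which the arm holds its last target.

TASK

Open the metal tin on the wooden board: press its black safety cap down against the spring until it bottoms, no harder than needed, keep it down while turning it anticlockwise (seen from above) until it is free, and lift it off. Then set the cap down gently, mouth down as it came off, flat inside the shallow round metal dish, and let go of it. Leave the other things on the bench where they are.

Things in the scene. Friction and masses are not known exactly. Their poses are not given: they have to be found in the camera images.
- cap: round ribbed black safety cap on the tin, a loose part of 50 g, 54 outside diameter, 36 tall. Origin: centre of its lower rim, 112 above the table when closed; z up along its axis. Two lugs inside hook under ledges of the neck; about 2 sideways play. Locked, it turns only a few degrees and does not lift. More than 25 N between cap and tin, in any direction, damages it
- cap_top (a point): centre of the cap's flat top, 148 above the table when closed. A spring pushes the cap up with 4 N, plus 0.4 N per mm pressed. It turns only when pressed onto the stiff liner (10 N per mm more), which it meets 3 to 14 below the closed height: this differs from tin to tin and is hidden; feel for the force rising steeply (from the spring's 5 to 10 N). 15 to 18 N is a good press
- tin_axis (a point): point on the tin's axis (z up) at height 148. Pressed onto the liner, the cap turns anticlockwise seen from above (positive about z). It must stay pressed for the first 55 degrees, where a lip blocks it otherwise; it is free from 58 to 120 degrees, best at 80, stopped at 125; then it lifts straight off. The neck reaches height 126, its spring plunger 145: lift the cap 40 to clear it
- tin: round steel tin, 90 diameter, on a wooden board 130 by 130 screwed to the table. Origin: on the tin's axis at the table's surface; z up. Four wooden blocks around its foot reach 42 high; the tin's shoulder is at height 92, 20 below the rim of the closed cap. At the start x lies along the cap's x within 2 degrees
- dish: shallow loose round metal dish, 122 outside diameter, floor 3 thick, rim 7 high, inside diameter 116. Origin: centre of its underside, on the table; z up
- awl: awl lying on the table, 170 long; leave it alone
- jar: small amber bottle with an ordinary cap, 48 across, 95 tall; not the one to open
- hammer: hammer lying on the table
- tack_tin: open round tin of tacks, 100 across, 75 tall
- sandal: sandal, about 250 long, 50 tall
- last: wooden shoe last (foot form), about 215 long, 75 tall
- heels: stack of three heel pieces, 60 by 66, 27 tall
Things that resemble listed ones, but are neither listed nor needed, are in the scene too. What is shaped like the tin but purple is not meant.

How it is judged:
On the way, in this order (a step that is already met when the one before it is completed fails the run):
1. the cap is turned free (over 50 degrees from where it was locked) while still on the neck (angle between the x axis of cap and the x axis of tin, either way round above 0.87 rad and horizontal distance between cap and tin below 0.006 m and z of cap in the frame of tin below 0.118 m and angle between cap's own z axis and vertical below 0.15 rad).
2. the cap is lifted clear of the neck (z of cap in the frame of tin above 0.15 m), for 0.1 s.
At the end, for the whole second after the job is handed in: the cap stands mouth down, flat (within 4 mm of the dish's floor, tilted less than 0.1 rad) inside the dish (axis within 33 mm of the dish's), the dish upright, the cap released and at rest (horizontal distance between cap and dish below 0.033 m and z of cap in the frame of dish between 0 and 0.007 m and angle between each of cap, dish's own z axis and vertical below 0.1 rad and linear speed of cap below 0.02 m/s and contact force between cap and the fingers below 0.2 N); the robot touches nothing.
It fails at once if more than 25 N between the cap and the tin (contact force between cap and tin above 25 N).
It fails at once if the cap is pushed into the dish with more than 40 N (contact force between cap and dish above 40 N).
It fails at once if the cap flies or falls: it moves faster than 0.6 m/s (a drop of about 2 cm) with no finger on it (linear speed of cap above 0.6 m/s and contact force between cap and the fingers below 0.05 N).
It fails at once if another thing on the bench is moved more than 30 mm (distance of any of awl, jar, hammer, tack_tin, sandal, last, heels from where it was at the start of the episode above 0.03 m).
It also fails if it takes over 67 s, if anything falls off the work surface, if the arm or the gripper's body presses on something with over 40 N, if the wrist force passes 120 N, or if a joint passes its speed limit or range.

## Working session

There is one attempt and no reset: what is moved stays moved. The work goes in short steps, Python scripts to look and compute and a tool call to move; the robot and the scene stay as the last step left them, time stands still between calls to the robot, and variables do not carry over. Pictures are saved under pics/ and viewed, and the job is handed in when it is done.

Besides the shell and the picture viewer there is one more tool, called after ">>>" as a command line: name --pt "numbers of a row" for each row, then --argument value for the rest. arm_command: Moves the arm, as the interface text tells. Its arguments: {"type":"object","properties":{"targets":{"type":"array"},"newtons":{"type":"number"}},"required":["targets"]}

```bash
ls; mkdir -p pics; python3 - <<'E'
from bench import *
import cv2,json
s=read_state();print({k:(v if not hasattr(v,'tolist') else v.tolist()) for k,v in s.items()})
for n in("scene","top","wrist"):
    cv2.imwrite(f"pics/{n}0.png",camera(n)[:,:,::-1]);print(n,camera_params(n))
E
```

```text
pics
{'time': 0.0, 'joint_positions': [-1.3445822941274594, 0.3328914992760774, -0.064702283106333, 1.4609740307390588, 0.02160658422293524, 1.3498876833393691, -0.08848403057845834], 'joint_vel': [-0.0015387504271402123, -0.00019284244472216947, -0.0013607062333873291, 0.0004160192985569478, 0.0010552394081411386, -0.0005593608842884247, -0.0013455960409166612], 'joint_torque': [0.000137667057060753, -62.32546091079712, 0.024898399715311825, -38.9886474609375, -0.0614417321048677, 0.039731907891109586, 0.00011697701665980276], 'ee_pos': [0.15381012435285102, 0.6053246099388533, 0.19432610140323953], 'eef_rot': [-0.43444210392362115, 0.5585619921965399, 0.43376575852694355, 0.5577775774817374], 'ft_force': [1.0129744338631685, 0.22840848125473548, 0.34416577228592565], 'torque': [0.0011337160933839717, -0.011903598582986315, 0.007965807803052083], 'width': 0.08702201393937135}
scene {'intrinsics': array([[400.414401  ,   0.        , 276.49753612],
       [  0.        , 400.414401  , 207.09324645],
       [  0.        ,   0.        ,   1.        ]]), 'xyz': array([1.11826195, 0.243341
[... 225 characters left out ...]
0.        ,   0.        ,   1.        ]]), 'xyz': array([ 0.34010245, -0.01124805,  1.54704198]), 'orientation': array([ 0.70884733, -0.70280252,  0.04212146, -0.04277692])}
wrist {'intrinsics': array([[325.1922621 ,   0.        , 284.94912706],
       [  0.        , 325.1922621 , 208.05381298],
       [  0.        ,   0.        ,   1.        ]]), 'mount': array([[ 1.75902636e-04, -2.46213554e-01,  9.69215587e-01,
        -1.87320802e-01],
       [ 6.15132433e-04, -9.69215392e-01, -2.46213616e-01,
         6.59126457e-02],
       [ 9.99999795e-01,  6.39505567e-04, -1.90335994e-05,
         6.11827410e-04],
       [ 0.00000000e+00,  0.00000000e+00,  0.00000000e+00,
         1.00000000e+00]])}
```

View pics/scene0.png

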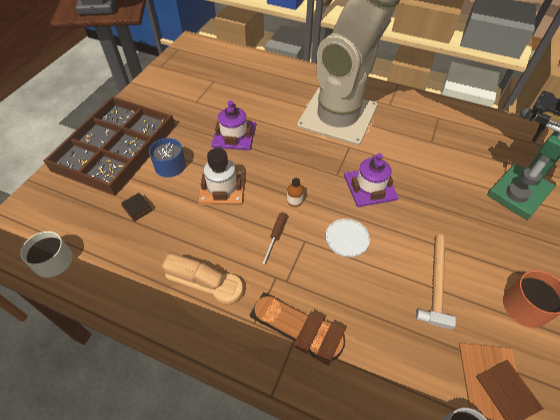

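View pics/top0.png

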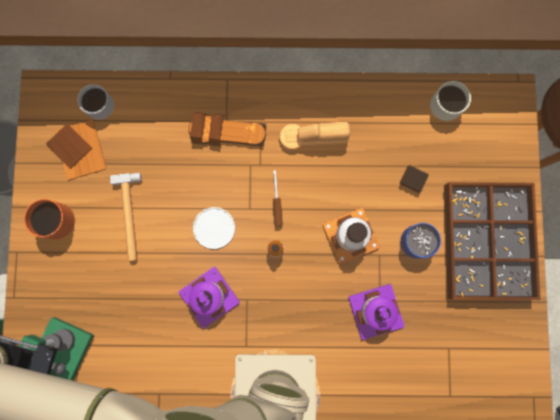

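View pics/wrist0.png

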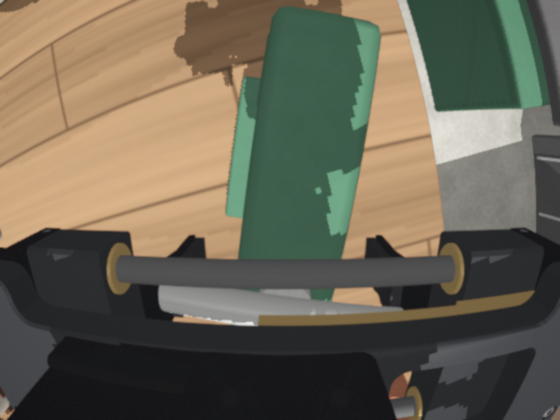

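The scene and top pictures show the tin with its black cap at scene (218,160), top (356,232). The dish is at scene (348,238), top (213,228). Next I'll measure both with masks.

```bash
cat > h.py <<'E'
import numpy as np,cv2
from bench import *
from scipy.spatial.transform import Rotation as R
def ray(n,u,v):
    p=camera_params(n);K=p["intrinsics"]
    if n=="wrist":
        s=read_state();T=p["mount"]
        a=np.array([(u-K[0,2])/K[0,0],(v-K[1,2])/K[1,1]]);th=np.hypot(*a)
        d=np.r_[a/max(th,1e-9)*np.sin(th),np.cos(th)]
        W=R.from_quat(s["eef_rot"])
        return W.apply(T[:3,3])+np.array(s["ee_pos"]),W.apply(T[:3,:3]@d)
    return p["xyz"],R.from_quat(p["orientation"]).apply(np.linalg.inv(K)@[u,v,1])
def onz(n,u,v,z):
    o,d=ray(n,u,v);return o+d*(z-o[2])/d[2]
def proj(n,P):
    p=camera_params(n);K=p["intrinsics"]
    if n=="wrist":
        s=read_state();T=p["mount"]
        q=R.from_quat(s["eef_rot"]).inv().apply(np.array(P)-s["ee_pos"])
        c=T[:3,:3].T@(q-T[:3,3]);th=np.arctan2(np.hypot(c[0],c[1]),c[2]);k=th/max(np.hypot(c[0],c[1]),1e-9)
        return K[0,0]*k*c[0]+K[0,2],K[1,1]*k*c[1]+K[1,2]
    c=R.from_quat(p["orientation"]).inv().apply(np.array(P)-p["xyz"]);q=K@c;return q[:2]/q[2]
E
python3 - <<'E'
from h import *
t=cv2.imread("pics/top0.png");s=cv2.imread("pics/scene0.png")
def blobs(m,off,name):
    n,l,st,c=cv2.connectedComponentsWithStats(m.astype(np.uint8))
    for i in range(1,n):
        if st[i,4]>40: print(name,st[i],c[i]+off)
c=t[205:265,320:390].max(2);blobs(c<60,[320,205],"topdark")
c=t[200:260,185:245];h=cv2.cvtColor(c,cv2.COLOR_BGR2HSV);blobs((h[...,1]<70)&(h[...,2]>120),[185,200],"topdish")
c=s[140:190,195:250].max(2);blobs(c<60,[195,140],"scdark")
c=s[210:265,315:380];h=cv2.cvtColor(c,cv2.COLOR_BGR2HSV);blobs((h[...,1]<70)&(h[...,2]>120),[315,210],"scdish")
v=np.hstack([cv2.resize(t[195:275,310:400],None,fx=4.4,fy=4.4),cv2.resize(s[135:215,180:270],None,fx=4.4,fy=4.4)])
cv2.imwrite("pics/z1.png",v)
E
```

```text
topdish [   8    7   42   42 1384] [213.56575145 227.72109827]
scdark [ 13   9  20  22 319] [217.47648903 159.46081505]
scdish [  11    8   44   40 1342] [347.27496274 237.50670641]
```

View pics/z1.png

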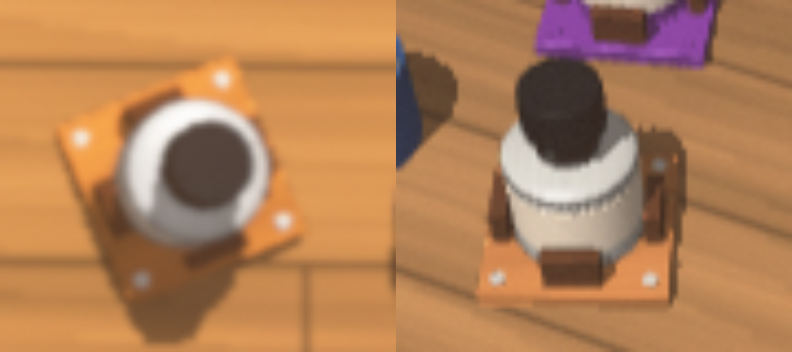

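The crop shows the cap's top disc centred near top pixel (357,232.5). The four blocks and the screws on the board are visible too. I'll tighten the mask and triangulate.

```bash
python3 - <<'E'
from h import *
t=cv2.imread("pics/top0.png");s=cv2.imread("pics/scene0.png")
h=cv2.cvtColor(t,cv2.COLOR_BGR2HSV)
m=((h[...,2]<115)&(h[...,1]<110)).astype(np.uint8)
n,l,st,c=cv2.connectedComponentsWithStats(m[205:265,325:385])
for i in range(1,n):
    if st[i,4]>60: print(st[i],c[i]+[325,205])
for u,v in [(357.2,232.5)]:
    print("cap top@.148",onz("top",u,v,.148))
print("scene cap ellipse top centre", onz("scene",180+559/4.4,135+84/4.4,.148))
# board screws in top view, z board unknown ~0.012
S=np.array([(222,78),(81,138),(283,220),(141,279)])/4.4+[310,195]
P=np.array([onz("top",u,v,.012) for u,v in S]);print(P.mean(0),P[:,:2])
print("dish top",onz("top",213.57,227.7,.006),"scene",onz("scene",347.3,237.5,.006))
for d in(192.5,234.5): print(onz("top",d,227.7,.007))
for nme,uv in dict(jar=(275,247),tack=(421,240),pur=(378,310),pur2=(207,296)).items(): print(nme,onz("top",*uv,.08))
E
```

```text
[ 22  18  20  20 308] [356.39935065 232.61363636]
cap top@.148 [ 0.45981427 -0.21845591  0.148     ]
scene cap ellipse top centre [0.36157814 0.01168608 0.148     ]
[ 0.46220728 -0.22102032  0.012     ] [[ 0.53071879 -0.24885704]
 [ 0.48902862 -0.15312692]
 [ 0.43474934 -0.28895318]
 [ 0.39433236 -0.19314414]]
dish top [0.48267174 0.18919483 0.006     ] scene [0.48588019 0.18899322 0.006     ]
[0.48204163 0.25193779 0.007     ]
[0.48311324 0.12661159 0.007     ]
jar [0.4224899  0.00442735 0.08      ]
tack [ 0.44586106 -0.40911533  0.08      ]
pur [ 0.24934607 -0.28452433  0.08      ]
pur2 [0.28382354 0.19335416 0.08      ]
```

```bash
cat >> h.py <<'E'
def rel(P,yaw=None,dyaw=None):
    """tool-frame shift (mm) and rotvec to reach TCP P, tool straight down with tool z at azimuth yaw (deg)"""
    s=read_state();W=R.from_quat(s["eef_rot"]);M=W.as_matrix()
    cy=np.degrees(np.arctan2(M[1,2],M[0,2]))
    if yaw is None: yaw=cy+(dyaw or 0)
    a=np.radians(yaw);z=np.array([np.cos(a),np.sin(a),0]);x=np.array([0,0,-1.]);y=np.cross(z,x)
    T=R.from_matrix(np.c_[x,y,z])
    rv=(W.inv()*T).as_rotvec();sh=W.inv().apply(np.array(P)-s["ee_pos"])*1000
    print("curyaw %.1f tilt %.4f shift"%(cy,np.arccos(-M[2,0])),np.round(sh,1),"rot",np.round(rv,3),"j",np.round(s["joint_positions"],2),"f",np.round(s["ft_force"],1),"t",s["time"],"ee",np.round(s["ee_pos"],4),"w",round(s["width"],4))
E
python3 - <<'E'
from h import *
print(onz("scene",180+163/4.4,135+84/4.4,.148))
rel([.48,.30,.30],dyaw=-44); rel([.45,-.215,.26],dyaw=-146)
print(R.from_quat(read_state()["eef_rot"]).as_matrix().round(3))
E
```

```text
[ 0.46186074 -0.21831881  0.148     ]
curyaw 75.7 tilt 0.0010 shift [-105.2 -391.4 -215.9] rot [ 0.768 -0.001  0.   ] j [-1.34  0.33 -0.06  1.46  0.02  1.35 -0.09] f [ 0.8 -0.3 -0.4] t 0.15 ee [0.1538 0.6055 0.1946] w 0.0869
curyaw 75.7 tilt 0.0010 shift [ -64.7 -489.1 -722.3] rot [ 2.548e+00 -0.000e+00  1.000e-03] j [-1.34  0.33 -0.06  1.46  0.02  1.35 -0.09] f [ 0.8 -0.3 -0.4] t 0.15 ee [0.1538 0.6055 0.1946] w 0.0869
[[-0.    -0.969  0.246]
 [-0.001  0.246  0.969]
 [-1.    -0.    -0.001]]
```

>>> arm_command --pt "0 -105 0 0 0 0 0" --pt "0 -105 -60 -30 0.1 0 0" --pt "0 -105 -105 -60 0.2 0 0" --pt "0 -105 -150 -85 0.3 0 0" --pt "0 -105 -195 -108 0.4 0 0" --pt "0 -105 -240 -132 0.5 0 0" --pt "0 -105 -285 -157 0.6 0 0" --pt "0 -105 -330 -182 0.7 0 0" --pt "0 -105 -370 -204 0.77 0 0" --pt "0 -105 -391 -216 0.77 0 0"

```text
time: 1.15
ee_pos: [0.4732, 0.3056, 0.3002]
eef_rot: [-0.192, 0.681, 0.192, 0.681]
ft_force: [0.6, 0.5, -0.4]
width: 0.0871
```

```bash
python3 -c "
from h import *
rel([.455,-.218,.26],dyaw=-101)"
```

```text
curyaw 31.5 tilt 0.0003 shift [  40.  -437.  -289.1] rot [ 1.763 -0.    -0.   ] j [-0.91  0.16  0.3   1.47 -0.05  1.52 -0.07] f [ 0.6  0.5 -0.4] t 1.15 ee [0.4732 0.3056 0.3002] w 0.0871
```

>>> arm_command --pt "0 4 -43 -29 0.145 0 0" --pt "0 8 -87 -58 0.29 0 0" --pt "0 12 -130 -87 0.435 0 0" --pt "0 16 -174 -116 0.58 0 0" --pt "0 20 -218 -145 0.725 0 0" --pt "0 24 -262 -174 0.87 0 0" --pt "0 28 -305 -203 1.015 0 0" --pt "0 32 -350 -231 1.16 0 0" --pt "0 36 -393 -260 1.305 0 0" --pt "0 40 -437 -289 1.45 0 0"

```text
time: 2.15
ee_pos: [0.4554, -0.1929, 0.262]
eef_rot: [0.309, 0.636, -0.308, 0.636]
ft_force: [1.7, -0.1, -0.7]
width: 0.0868
```

```bash
python3 -c "
from h import *
rel([.455,-.218,.25],yaw=-69.5)"
```

```text
curyaw -51.8 tilt 0.0010 shift [ 12.  -15.8  19.5] rot [ 0.309 -0.    -0.001] j [-0.46 -0.03  0.76  1.72  0.02  1.44 -0.6 ] f [ 1.7 -0.1 -0.7] t 2.15 ee [ 0.4554 -0.1929  0.262 ] w 0.0868
```

>>> arm_command --pt "0 12 -16 20 0.15 0 0" --pt "0 12 -16 20 0.31 0 0" --pt "0 12 -16 20 0.31 0 0" --pt "0 12 -16 20 0.31 0 0"

```text
time: 2.55
ee_pos: [0.4561, -0.216, 0.25]
eef_rot: [0.4, 0.583, -0.4, 0.583]
ft_force: [-0.2, 1.0, 0.3]
width: 0.0868
```

```bash
python3 -c "
from h import *
rel([.461,-.2185,.20],yaw=-69.5)
cv2.imwrite('pics/w1.png',camera('wrist')[:,:,::-1])
print(proj('wrist',[.461,-.2185,.148]))"
```

```text
curyaw -68.9 tilt 0.0003 shift [50.   3.7  4.1] rot [ 0.01 -0.   -0.  ] j [-0.43  0.01  0.8   1.72 -0.01  1.41 -0.83] f [-0.2  1.   0.3] t 2.55 ee [ 0.4561 -0.216   0.25  ] w 0.0868
(np.float64(289.4014349378022), np.float64(198.52566435761142))
```

View pics/w1.png

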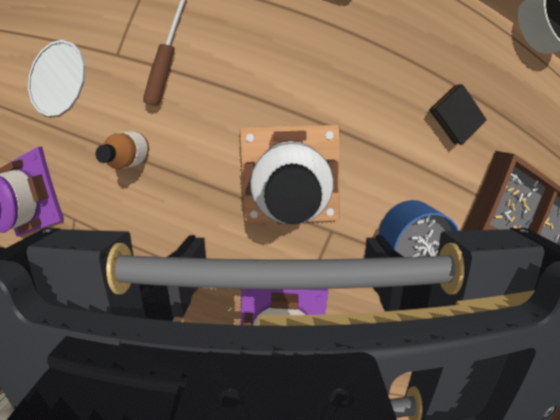

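The wrist picture shows the black cap at about (293,192), near the predicted (289,198). I'll fit the circle and the board screws.

```bash
python3 - <<'E'
from h import *
im=cv2.imread("pics/w1.png");g=im.max(2)
m=(g[140:240,240:350]<70).astype(np.uint8)
n,l,st,c=cv2.connectedComponentsWithStats(m);i=1+st[1:,4].argmax()
cn=max(cv2.findContours((l==i).astype(np.uint8),0,1)[0],key=len)[:,0]+[240,140]
print(st[i],cv2.minEnclosingCircle(cn.astype(np.float32)))
P=np.array([onz("wrist",u,v,.148) for u,v in cn])[:,:2]
A=np.c_[2*P,np.ones(len(P))];
x=np.linalg.lstsq(A,(P**2).sum(1),rcond=None)[0];print("circle",x[:2],np.sqrt(x[2]+x[0]**2+x[1]**2)*1000)
r=np.hypot(*(P-x[:2]).T);print(r.min(),r.max())
S=[(249,138),(332,136),(252,214),(331,213)]
Q=np.array([onz("wrist",u,v,.012) for u,v in S]);print(Q.mean(0),Q[:,:2])
cv2.imwrite("pics/w1z.png",cv2.resize(im[120:240,230:350],None,fx=5,fy=5,interpolation=2))
E
```

```text
[  24   24   57   60 2632] ((292.0, 193.66949462890625), 29.938016891479492)
circle [ 0.46559156 -0.21958864] 26.294942570551527
0.024821277598407097 0.027942748652693517
[ 0.4628227  -0.22211506  0.012     ] [[ 0.48984669 -0.15266719]
 [ 0.53163147 -0.25270951]
 [ 0.3948382  -0.19156517]
 [ 0.43497444 -0.29151837]]
```

View pics/w1z.png

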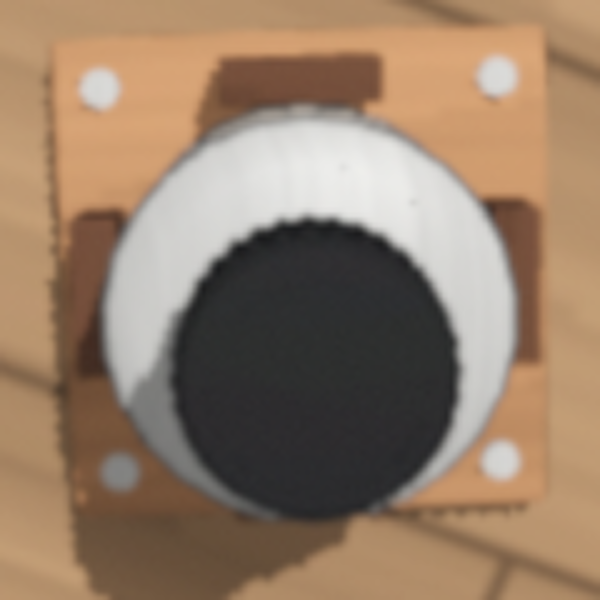

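```bash
python3 - <<'E'
from h import *
print("cap",onz("wrist",292.3,195.6,.148), [onz("wrist",u,195.6,.148)[:2] for u in (264,320.5)], "bottom pt",onz("wrist",292.3,224,.148))
# shoulder circle: left/right/top edges in zoom
E=np.array([(102,310),(518,310),(310,104),(165,165),(455,165)])/5+[230,120]
for z in (.085,.092):
    P=np.array([onz("wrist",u,v,z) for u,v in E])[:,:2]
    x=np.linalg.lstsq(np.c_[2*P,np.ones(5)],(P**2).sum(1),rcond=None)[0];print(z,x[:2],np.sqrt(x[2]+x[0]**2+x[1]**2))
E
```

```text
cap [ 0.46449586 -0.21996904  0.148     ] [array([ 0.45521013, -0.1959133 ]), array([ 0.47383866, -0.24401016])] bottom pt [ 0.43934562 -0.22985458  0.148     ]
0.085 [ 0.46562726 -0.22073349] 0.045912451444774766
0.092 [ 0.46670809 -0.220152  ] 0.045000630623124115
```

```bash
python3 - <<'E'
from h import *
rel([.463,-.2192,.17],yaw=-68.9)
E
```

```text
curyaw -68.9 tilt 0.0004 shift [80.1  5.1  5.6] rot [-0. -0. -0.] j [-0.43  0.01  0.8   1.72 -0.01  1.41 -0.83] f [-0.  -0.  -0.2] t 2.6 ee [ 0.4562 -0.2158  0.2501] w 0.0869
```

>>> arm_command --pt "0 25 5 5.6 0 0 0" --pt "0 50 5 5.6 0 0 0" --pt "0 75 5 5.6 0 0 0" --pt "0 80 5 5.6 0 0 0" --pt "0 80 5 5.6 0 0 0" --pt "0 80 5 5.6 0 0 0"

```text
time: 3.2
ee_pos: [0.4633, -0.22, 0.1713]
eef_rot: [0.401, 0.582, -0.401, 0.583]
ft_force: [-0.4, -0.6, -0.1]
width: 0.0871
```

```bash
python3 -c "
from h import *
rel([.463,-.2192,.17],yaw=-68.9)
cv2.imwrite('pics/w2.png',camera('wrist')[:,:,::-1])
print(proj('wrist',[.463,-.2192,.148]))"
```

```text
curyaw -69.1 tilt 0.0015 shift [ 1.3 -0.  -0.9] rot [-0.004  0.001 -0.001] j [-0.4   0.1   0.82  1.82 -0.08  1.25 -0.77] f [-0.4 -0.6 -0.1] t 3.2 ee [ 0.4633 -0.22    0.1713] w 0.0871
(np.float64(283.1798545621298), np.float64(229.03481351109264))
```

View pics/w2.png

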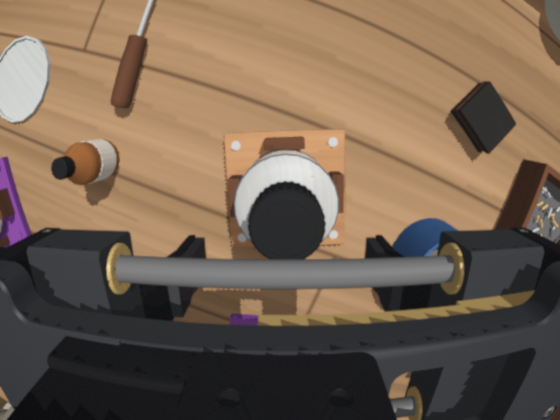

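```bash
python3 - <<'E'
from h import *
im=cv2.imread("pics/w2.png");g=im.max(2)
for v in range(200,258,8):
    r=np.where(g[v,235:340]<75)[0]+235; print(v,r.min(),r.max(),(r.min()+r.max())/2,[np.round(onz("wrist",u,v,.148)[:2],4) for u in (r.min(),r.max()+1)])
cv2.imwrite("pics/w2z.png",cv2.resize(im[150:300,180:390],None,fx=3.6,fy=3.6,interpolation=2))
E
```

```text
200 256 316 286.0 [array([ 0.4755, -0.1951]), array([ 0.49  , -0.2331])]
208 252 320 286.0 [array([ 0.4694, -0.1944]), array([ 0.4859, -0.2377])]
216 249 323 286.0 [array([ 0.4634, -0.1943]), array([ 0.4814, -0.2417])]
224 249 324 286.5 [array([ 0.458 , -0.1962]), array([ 0.4765, -0.2446])]
232 249 323 286.0 [array([ 0.4526, -0.1981]), array([ 0.4709, -0.2462])]
240 251 321 286.0 [array([ 0.4476, -0.2013]), array([ 0.465 , -0.2471])]
248 256 316 286.0 [array([ 0.4432, -0.2065]), array([ 0.4583, -0.2462])]
256 264 306 285.0 [array([ 0.4396, -0.2137]), array([ 0.4503, -0.2419])]
```

View pics/w2z.png

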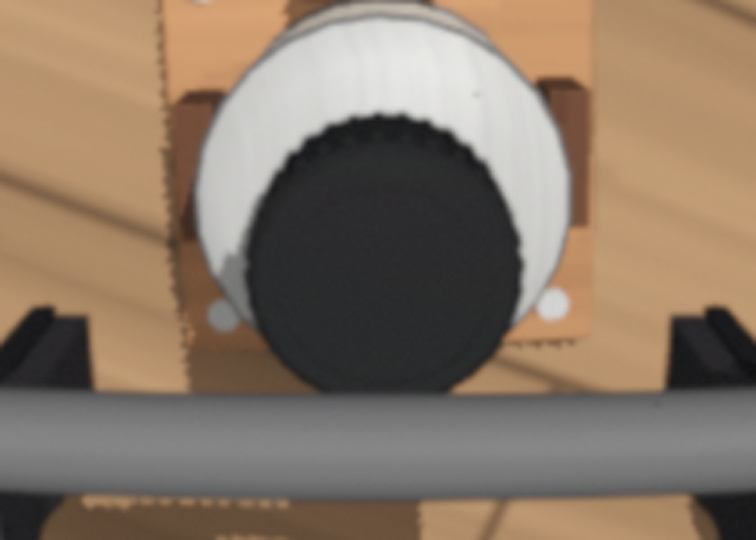

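```bash
python3 - <<'E'
from h import *
from scipy.optimize import least_squares
P=np.array([[.458,-.1962],[.4765,-.2446],[.4526,-.1981],[.4709,-.2462],[.4476,-.2013],[.465,-.2471],[.4432,-.2065],[.4583,-.2462],[.4396,-.2137],[.4503,-.2419]])
f=lambda c:np.hypot(*(P-c).T)-.027
print(least_squares(f,[.463,-.219]).x); 
g=lambda c:np.hypot(*(P-c[:2]).T)-c[2]
r=least_squares(g,[.463,-.219,.027]);print(r.x,r.fun.round(4))
c=r.x[:2];rel([*c,.17]);rel([.463,-.2192,.17])
E
```

```text
[ 0.46639354 -0.22041382]
[ 0.46494103 -0.22096094  0.02604164] [-0.0003  0.0003 -0.0001 -0.0001  0.0002  0.0001  0.0001  0.0001  0.0003
 -0.0005]
curyaw -69.1 tilt 0.0020 shift [1.4 1.1 1.3] rot [ 0.     0.001 -0.002] j [-0.4   0.1   0.82  1.82 -0.08  1.25 -0.77] f [-0.4 -0.8  0.6] t 3.25 ee [ 0.4634 -0.2201  0.1714] w 0.0871
curyaw -69.1 tilt 0.0020 shift [ 1.4 -0.1 -1. ] rot [ 0.     0.001 -0.002] j [-0.4   0.1   0.82  1.82 -0.08  1.25 -0.77] f [-0.4 -0.8  0.6] t 3.25 ee [ 0.4634 -0.2201  0.1714] w 0.0871
```

>>> arm_command --pt "0 15 1 0.5 0 0 0" --pt "0 30 1 0.5 0 0 0" --pt "0 45 1 0.5 0 0 0" --pt "0 55 1 0.5 0 0 0" --pt "0 55 1 0.5 0 0 0" --pt "0 55 1 0.5 0 0 0"

```text
time: 3.85
ee_pos: [0.4641, -0.2204, 0.1158]
eef_rot: [0.402, 0.582, -0.401, 0.582]
ft_force: [-0.5, -0.3, 0.4]
width: 0.0873
```

>>> arm_command --pt "60 0 0 0 0 0 0" --pt "60 0 0 0 0 0 0" --pt "75 0 0 0 0 0 0" --pt "75 0 0 0 0 0 0" --pt "75 0 0 0 0 0 0" --newtons 5

```text
time: 4.35
ee_pos: [0.4638, -0.2201, 0.1151]
eef_rot: [0.402, 0.582, -0.402, 0.582]
ft_force: [0.8, -0.2, -0.1]
width: 0.0629
```

```bash
python3 -c "
from h import *
rel([.463,-.2192,.115],yaw=-68.9)
cv2.imwrite('pics/w3.png',camera('wrist')[:,:,::-1])"
```

```text
curyaw -69.2 tilt 0.0001 shift [ 0.1 -0.4 -1.1] rot [-0.005 -0.    -0.   ] j [-0.38  0.18  0.81  1.89 -0.14  1.13 -0.72] f [ 0.8 -0.2 -0.1] t 4.35 ee [ 0.4638 -0.2201  0.1151] w 0.0629
```

View pics/w3.png

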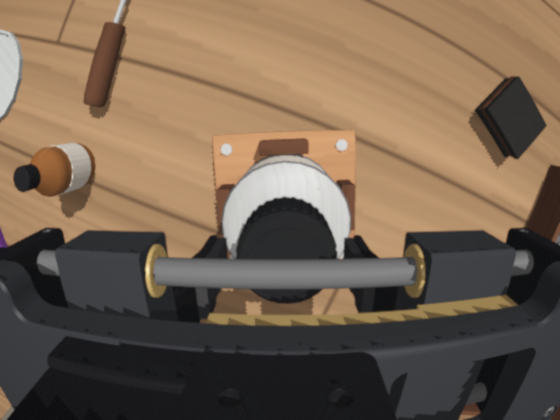

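The cap sits centred between the fingers, with a gap of about 15 px on each side (fingers at columns 222 and 352). I'll close gently.

>>> arm_command --pt "90 0 0 0 0 0 0" --pt "100 0 0 0 0 0 0" --pt "110 0 0 0 0 0 0" --pt "120 0 0 0 0 0 0" --pt "120 0 0 0 0 0 0" --newtons 5

```text
time: 4.9
ee_pos: [0.4639, -0.2206, 0.1151]
eef_rot: [0.402, 0.582, -0.402, 0.582]
ft_force: [1.6, -2.5, 0.2]
width: 0.0535
```

>>> arm_command --pt "120 0 0 0.5 0 0 0" --pt "120 0 0 1.0 0 0 0" --pt "120 0 0 1.0 0 0 0" --pt "120 0 0 1.0 0 0 0" --newtons 10

```text
time: 5.3
ee_pos: [0.464, -0.2207, 0.115]
eef_rot: [0.402, 0.582, -0.401, 0.582]
ft_force: [-1.6, 1.6, 3.4]
width: 0.0532
```

>>> arm_command --pt "150 0 0 0 0 0 0" --pt "150 0 0 0 0 0 0" --pt "150 0 0 0 0 0 0" --newtons 45

```text
time: 5.6
ee_pos: [0.464, -0.2209, 0.115]
eef_rot: [0.402, 0.582, -0.401, 0.582]
ft_force: [-1.4, 1.6, 4.2]
width: 0.0517
```

```bash
python3 -c "
from h import *
rel([.463,-.2192,.115],yaw=-68.9)"
```

```text
curyaw -69.2 tilt 0.0005 shift [-0.  -0.4 -1.9] rot [-0.005 -0.     0.   ] j [-0.37  0.18  0.81  1.89 -0.14  1.13 -0.72] f [-1.4  1.6  4.2] t 5.6 ee [ 0.464  -0.2209  0.115 ] w 0.0517
```

>>> arm_command --pt "150 1 0 0 0 0 0" --pt "150 2 0 0 0 0 0" --pt "150 2.5 0 0 0 0 0" --pt "150 2.5 0 0 0 0 0"

```text
time: 6.0
ee_pos: [0.4641, -0.2209, 0.1124]
eef_rot: [0.402, 0.582, -0.402, 0.582]
ft_force: [-0.7, 3.5, 4.0]
width: 0.0522
```

>>> arm_command --pt "150 0.7 0 0 0 0 0" --pt "150 0.7 0 0 0 0 0"

```text
time: 6.2
ee_pos: [0.4641, -0.221, 0.1118]
eef_rot: [0.402, 0.582, -0.402, 0.582]
ft_force: [-1.4, 3.1, 5.0]
width: 0.052
```

>>> arm_command --pt "150 0.7 0 0 0 0 0" --pt "150 0.7 0 0 0 0 0"

```text
time: 6.4
ee_pos: [0.4641, -0.221, 0.1111]
eef_rot: [0.402, 0.582, -0.402, 0.582]
ft_force: [-2.1, 3.5, 5.0]
width: 0.052
```

>>> arm_command --pt "150 0.7 0 -0.3 0 0 0" --pt "150 0.7 0 -0.6 0 0 0"

```text
time: 6.6
ee_pos: [0.4641, -0.2209, 0.1105]
eef_rot: [0.402, 0.582, -0.402, 0.582]
ft_force: [-0.2, 1.2, 5.3]
width: 0.0522
```

>>> arm_command --pt "150 0.7 0 0 0 0 0" --pt "150 0.7 0 0 0 0 0"

```text
time: 6.8
ee_pos: [0.4641, -0.2209, 0.1099]
eef_rot: [0.402, 0.582, -0.402, 0.582]
ft_force: [-1.3, 1.5, 6.0]
width: 0.0521
```

>>> arm_command --pt "150 0.7 0 0 0 0 0" --pt "150 0.7 0 0 0 0 0"

```text
time: 7.0
ee_pos: [0.4641, -0.2209, 0.1092]
eef_rot: [0.402, 0.582, -0.402, 0.582]
ft_force: [-1.1, 1.6, 5.8]
width: 0.0521
```

>>> arm_command --pt "150 0.7 0 0 0 0 0" --pt "150 0.7 0 0 0 0 0"

```text
time: 7.2
ee_pos: [0.4641, -0.2209, 0.1085]
eef_rot: [0.402, 0.582, -0.402, 0.582]
ft_force: [-1.5, 0.7, 5.0]
width: 0.052
```

>>> arm_command --pt "150 0.7 0 0 0 0 0" --pt "150 0.7 0 0 0 0 0"

```text
time: 7.4
ee_pos: [0.4641, -0.2209, 0.1078]
eef_rot: [0.402, 0.582, -0.402, 0.582]
ft_force: [-1.2, 1.2, 6.2]
width: 0.0521
```

>>> arm_command --pt "150 0.7 0 0 0 0 0" --pt "150 0.7 0 0 0 0 0"

```text
time: 7.6
ee_pos: [0.4641, -0.2209, 0.1072]
eef_rot: [0.402, 0.582, -0.402, 0.582]
ft_force: [-0.6, 1.5, 5.6]
width: 0.0521
```

>>> arm_command --pt "150 0.7 0 0 0 0 0" --pt "150 0.7 0 0 0 0 0"

```text
time: 7.8
ee_pos: [0.4641, -0.2209, 0.1065]
eef_rot: [0.402, 0.582, -0.402, 0.582]
ft_force: [-1.9, 2.6, 6.5]
width: 0.0524
```

>>> arm_command --pt "150 0.7 0 0 0 0 0" --pt "150 0.7 0 0 0 0 0"

```text
time: 8.0
ee_pos: [0.4641, -0.2209, 0.1058]
eef_rot: [0.402, 0.582, -0.402, 0.582]
ft_force: [-2.2, 1.7, 7.9]
width: 0.0526
```

>>> arm_command --pt "150 0.7 0 0 0 0 0" --pt "150 0.7 0 0 0 0 0"

```text
time: 8.2
ee_pos: [0.4641, -0.2209, 0.1051]
eef_rot: [0.402, 0.582, -0.402, 0.582]
ft_force: [-2.3, 0.9, 6.3]
width: 0.0522
```

>>> arm_command --pt "150 0.7 0 0 0 0 0" --pt "150 0.7 0 0 0 0 0"

```text
time: 8.4
ee_pos: [0.4641, -0.2209, 0.1045]
eef_rot: [0.402, 0.582, -0.402, 0.582]
ft_force: [-2.0, 1.8, 8.7]
width: 0.0521
```

>>> arm_command --pt "150 0.5 0 0 0 0 0" --pt "150 0.5 0 0 0 0 0"

```text
time: 8.6
ee_pos: [0.4641, -0.2209, 0.104]
eef_rot: [0.402, 0.582, -0.402, 0.582]
ft_force: [-1.5, 2.2, 8.4]
width: 0.0524
```

```bash
python3 -c "
from h import *
rel([.463,-.2192,.115],yaw=-68.9)
cv2.imwrite('pics/s3.png',cv2.resize(camera('scene')[110:230,160:300,::-1],None,fx=5,fy=5))
cv2.imwrite('pics/w4.png',cv2.resize(camera('wrist')[120:320,160:420,::-1],None,fx=3,fy=3))"
```

```text
curyaw -69.2 tilt 0.0008 shift [-11.   -0.4  -2. ] rot [-0.006  0.001 -0.   ] j [-0.37  0.19  0.81  1.9  -0.16  1.11 -0.71] f [-1.5  2.2  8.4] t 8.6 ee [ 0.4641 -0.2209  0.104 ] w 0.0524
```

View pics/w4.png

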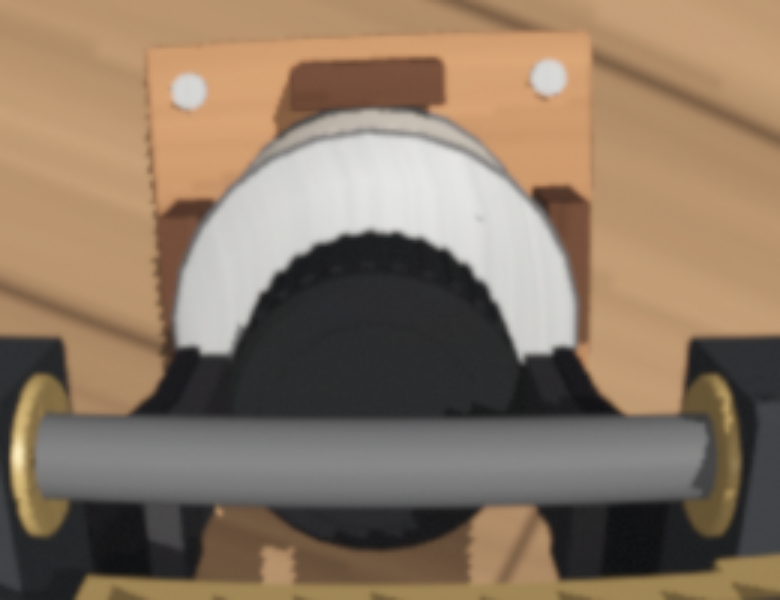

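View pics/s3.png

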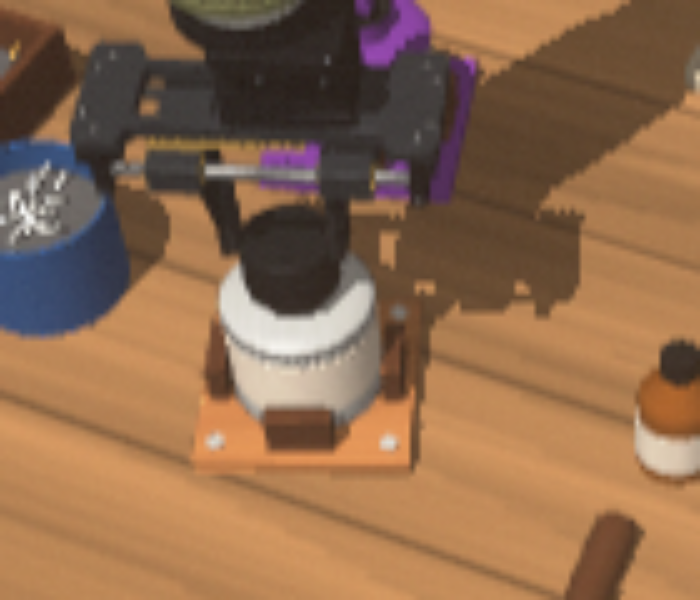

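Both pictures show the cap held squarely and sinking with the fingers. I'll keep pressing.

>>> arm_command --pt "150 0.5 0 0 0 0 0" --pt "150 0.5 0 0 0 0 0"

```text
time: 8.9
ee_pos: [0.4641, -0.2209, 0.1035]
eef_rot: [0.402, 0.582, -0.402, 0.582]
ft_force: [-2.2, 2.1, 8.0]
width: 0.0521
```

>>> arm_command --pt "150 0.5 0 0 0 0 0" --pt "150 0.5 0 0 0 0 0"

```text
time: 9.1
ee_pos: [0.4642, -0.2209, 0.103]
eef_rot: [0.402, 0.582, -0.402, 0.582]
ft_force: [-2.1, 1.9, 8.3]
width: 0.0522
```

>>> arm_command --pt "150 0.4 0 0 0 0 0" --pt "150 0.4 0 0 0 0 0"

```text
time: 9.3
ee_pos: [0.4642, -0.2209, 0.1028]
eef_rot: [0.402, 0.582, -0.402, 0.582]
ft_force: [-2.5, 2.0, 10.3]
width: 0.0523
```

Moved only 0.2 mm for a 0.4 mm command, and the force rose. This is the liner.

>>> arm_command --pt "150 0.5 0 0 0 0 0" --pt "150 0.5 0 0 0 0 0"

```text
time: 9.5
ee_pos: [0.4642, -0.2209, 0.1025]
eef_rot: [0.402, 0.582, -0.402, 0.582]
ft_force: [-3.6, 2.5, 13.1]
width: 0.0517
```

>>> arm_command --pt "150 0.4 0 0 0 0 0" --pt "150 0.4 0 0 0 0 0"

```text
time: 9.7
ee_pos: [0.4642, -0.221, 0.1023]
eef_rot: [0.402, 0.582, -0.401, 0.582]
ft_force: [-4.4, 2.6, 14.6]
width: 0.0521
```

>>> arm_command --pt "150 0.2 -0.3 -0.3 -0.03 0 0" --pt "150 0.2 -0.6 -0.5 -0.1 0 0" --pt "150 0.2 -0.6 -0.5 -0.17 0 0" --pt "150 0.2 -0.6 -0.5 -0.2 0 0"

```text
time: 10.1
ee_pos: [0.4645, -0.221, 0.1024]
eef_rot: [0.341, 0.618, -0.34, 0.621]
ft_force: [-0.1, 1.3, 13.8]
width: 0.0519
```

```bash
python3 -c "
from h import *
s=read_state();print(s['torque'],R.from_quat(s['eef_rot']).inv().apply(s['ft_force']))
rel([.463,-.2192,.115],yaw=-68.9)
cv2.imwrite('pics/w5.png',cv2.resize(camera('wrist')[120:320,160:420,::-1],None,fx=3,fy=3))"
```

```text
[ 0.34123918  0.36303857 -0.0564296 ] [-13.76436409   0.61348978  -1.11652309]
curyaw -57.6 tilt 0.0032 shift [-12.6  -0.3  -2.3] rot [ 0.197  0.002 -0.002] j [-0.34  0.19  0.78  1.9  -0.15  1.1  -0.51] f [-0.1  1.3 13.8] t 10.1 ee [ 0.4645 -0.221   0.1024] w 0.0519
```

View pics/w5.png

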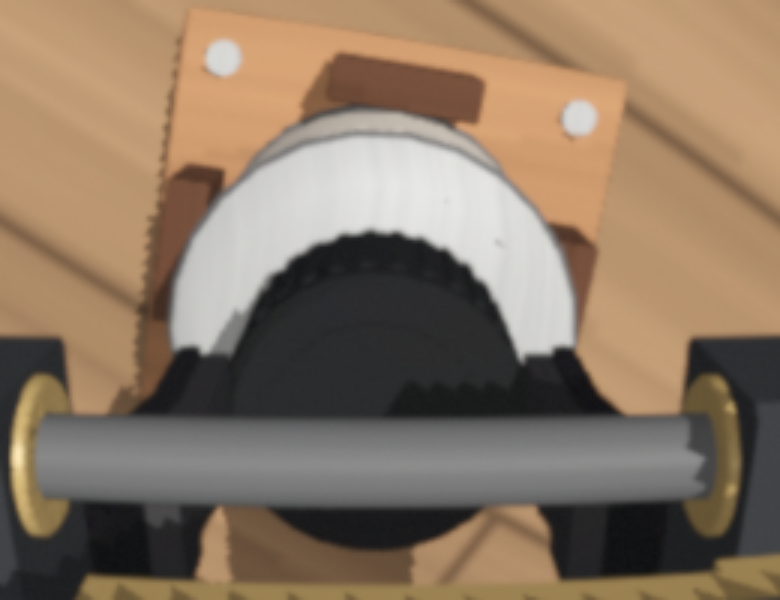

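>>> arm_command --pt "150 0.3 0 0 -0.1 0 0" --pt "150 0.3 0 0 -0.2 0 0" --pt "150 0.3 0 0 -0.3 0 0" --pt "150 0.3 0 0 -0.35 0 0"

```text
time: 10.55
ee_pos: [0.4647, -0.2209, 0.1023]
eef_rot: [0.227, 0.668, -0.227, 0.671]
ft_force: [-0.3, 2.3, 15.1]
width: 0.0522
```

```bash
python3 -c "
from h import *
s=read_state();print(s['torque'],R.from_quat(s['eef_rot']).inv().apply(s['ft_force']))
rel([.463,-.2192,.115],yaw=-68.9)"
```

```text
[ 0.48491623  0.37171062 -0.16682656] [-15.06939825   1.72154516  -1.59016809]
curyaw -37.5 tilt 0.0035 shift [-12.7   0.3  -2.3] rot [ 0.548  0.003 -0.002] j [-0.3   0.19  0.73  1.9  -0.14  1.1  -0.17] f [-0.3  2.3 15.1] t 10.55 ee [ 0.4647 -0.2209  0.1023] w 0.0522
```

>>> arm_command --pt "150 0.1 0 0 -0.1 0 0" --pt "150 0.1 0 0 -0.2 0 0" --pt "150 0.1 0 0 -0.3 0 0" --pt "150 0.1 0 0 -0.4 0 0" --pt "150 0.1 0 0 -0.44 0 0"

```text
time: 11.05
ee_pos: [0.4646, -0.2207, 0.1022]
eef_rot: [0.076, 0.702, -0.076, 0.704]
ft_force: [-2.3, 3.4, 15.0]
width: 0.0522
```

```bash
python3 -c "
from h import *
s=read_state();print(s['torque'],R.from_quat(s['eef_rot']).inv().apply(s['ft_force']))
rel([.463,-.2192,.115],yaw=-68.9)
cv2.imwrite('pics/w6.png',cv2.resize(camera('wrist')[120:320,160:420,::-1],None,fx=3,fy=3))"
```

```text
[ 0.64471477  0.54008481 -0.1587099 ] [-15.02846496   2.83513703  -2.90157423]
curyaw -12.3 tilt 0.0033 shift [-12.8   1.2  -1.8] rot [ 0.988  0.003 -0.002] j [-0.26  0.18  0.68  1.9  -0.13  1.1   0.26] f [-2.3  3.4 15. ] t 11.05 ee [ 0.4646 -0.2207  0.1022] w 0.0522
```

View pics/w6.png

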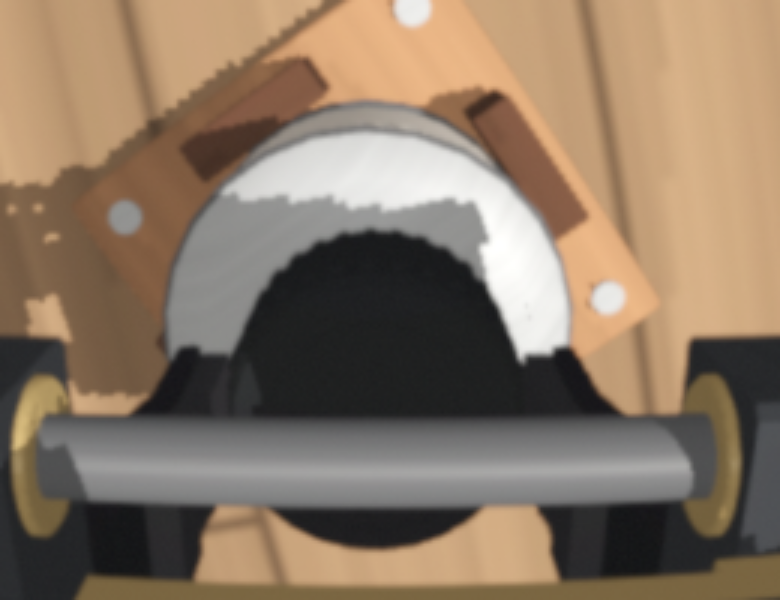

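>>> arm_command --pt "150 0.1 0.3 -0.3 -0.1 0 0" --pt "150 0.1 0.3 -0.4 -0.2 0 0" --pt "150 0.1 0.3 -0.4 -0.3 0 0" --pt "150 0.1 0.3 -0.4 -0.4 0 0" --pt "150 0.1 0.3 -0.4 -0.44 0 0" --pt "150 0.1 0.3 -0.4 -0.44 0 0"

```text
time: 11.7
ee_pos: [0.4641, -0.2205, 0.1021]
eef_rot: [-0.079, 0.702, 0.079, 0.704]
ft_force: [-2.2, 3.3, 16.1]
width: 0.0522
```

```bash
python3 -c "
from h import *
s=read_state();print(s['torque'],R.from_quat(s['eef_rot']).inv().apply(s['ft_force']))
rel([.463,-.2192,.115],yaw=-68.9)"
```

```text
[0.5214563  0.70770235 0.04051715] [-16.14858899   3.63316179  -1.3421386 ]
curyaw 12.8 tilt 0.0030 shift [-12.9   1.5  -0.8] rot [ 1.426e+00  3.000e-03 -1.000e-03] j [-0.22  0.17  0.63  1.9  -0.12  1.1   0.68] f [-2.2  3.3 16.1] t 11.7 ee [ 0.4641 -0.2205  0.1021] w 0.0522
```

Turned 82° at 16 N, with little torque. Now I'll lift slowly.

>>> arm_command --pt "150 -2 0.3 0 0 0 0" --pt "150 -5 0.3 0 0 0 0" --pt "150 -8 0.3 0 0 0 0" --pt "150 -12 0.3 0 0 0 0" --pt "150 -16 0.3 0 0 0 0" --pt "150 -20 0.3 0 0 0 0"

```text
time: 12.3
ee_pos: [0.4621, -0.2196, 0.1204]
eef_rot: [-0.078, 0.703, 0.078, 0.702]
ft_force: [-0.6, -0.1, -0.7]
width: 0.0522
```

>>> arm_command --pt "150 -6 0 0 0 0 0" --pt "150 -14 0 0 0 0 0" --pt "150 -22 0 0 0 0 0" --pt "150 -32 0 0 0 0 0" --pt "150 -42 0 0 0 0 0" --pt "150 -60 0 0 0 0 0" --pt "150 -80 0 0 0 0 0" --pt "150 -90 0 0 0 0 0" --pt "150 -90 0 0 0 0 0"

```text
time: 13.2
ee_pos: [0.4635, -0.2199, 0.2121]
eef_rot: [-0.079, 0.702, 0.078, 0.704]
ft_force: [0.1, -0.4, -0.7]
width: 0.0521
```

```bash
python3 -c "
from h import *
rel([.484,.189,.20])
cv2.imwrite('pics/s4.png',camera('scene')[:,:,::-1])
cv2.imwrite('pics/w7.png',camera('wrist')[:,:,::-1])"
```

```text
curyaw 12.7 tilt 0.0025 shift [ 12.  394.3 110. ] rot [-0.     0.002  0.001] j [-0.25  0.06  0.63  1.76 -0.04  1.33  0.62] f [ 0.1 -0.4 -0.7] t 13.2 ee [ 0.4635 -0.2199  0.2121] w 0.0521
```

View pics/s4.png

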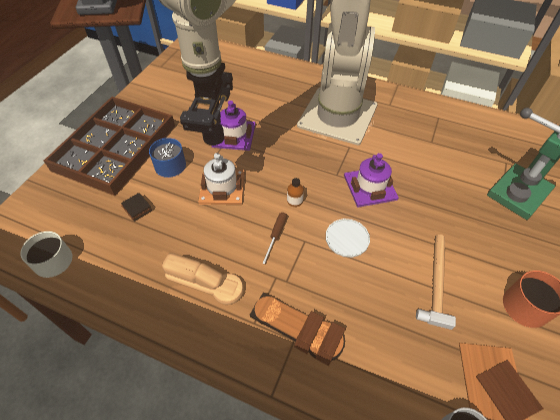

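View pics/w7.png

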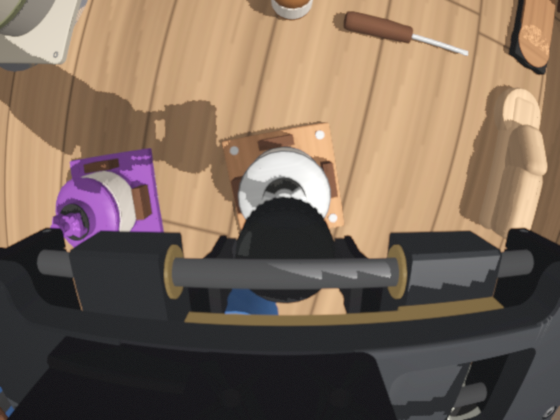

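The cap is off and held squarely: the neck and plunger are bare at wrist (287,185). Moving to the dish.

>>> arm_command --pt "150 0 20 5 0 0 0" --pt "150 0 55 15 0 0 0" --pt "150 0 95 26 0 0 0" --pt "150 0 140 39 0 0 0" --pt "150 0 185 52 0 0 0" --pt "150 0 230 64 0 0 0" --pt "150 0 275 77 0 0 0" --pt "150 0 315 88 0 0 0" --pt "150 0 345 96 0 0 0" --pt "150 0 370 103 0 0 0"

```text
time: 14.3
ee_pos: [0.4808, 0.166, 0.2093]
eef_rot: [-0.079, 0.703, 0.079, 0.702]
ft_force: [0.2, -0.8, -1.0]
width: 0.052
```

```bash
python3 -c "
from h import *
rel([.484,.189,.15])"
```

```text
curyaw 12.8 tilt 0.0020 shift [59.3 21.7  8.3] rot [ 0.    -0.002  0.   ] j [-0.65  0.06  0.24  1.75 -0.02  1.33 -0.18] f [ 0.2 -0.8 -1. ] t 14.3 ee [0.4808 0.166  0.2093] w 0.052
```

>>> arm_command --pt "150 20 20 8 0 0 0" --pt "150 40 22 8 0 0 0" --pt "150 59 22 8 0 0 0" --pt "150 59 22 8 0 0 0" --pt "150 59 22 8 0 0 0"

```text
time: 14.8
ee_pos: [0.4844, 0.1869, 0.1513]
eef_rot: [-0.078, 0.703, 0.078, 0.702]
ft_force: [0.0, -1.1, 0.4]
width: 0.0524
```

```bash
python3 -c "
from h import *
rel([.484,.189,.15])
cv2.imwrite('pics/w8.png',camera('wrist')[:,:,::-1]);print(proj('wrist',[.484,.189,.005]))"
```

```text
curyaw 12.7 tilt 0.0014 shift [1.3 2.1 0.1] rot [ 0.    -0.001  0.   ] j [-0.66  0.13  0.22  1.81 -0.03  1.21 -0.21] f [ 0.  -1.1  0.4] t 14.8 ee [0.4844 0.1869 0.1513] w 0.0524
(np.float64(283.373473167942), np.float64(189.47557215258732))
```

View pics/w8.png

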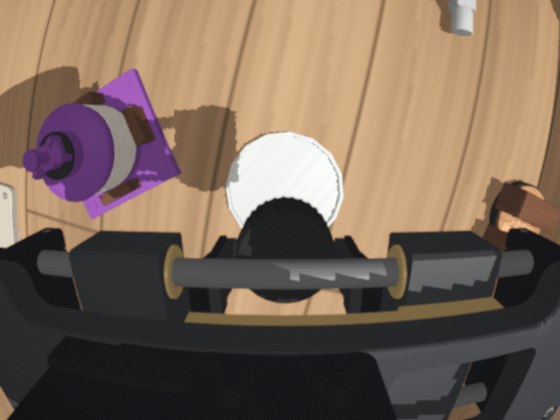

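The dish shows at wrist (285,190), as predicted, and well centred below the cap. Descending.

>>> arm_command --pt "150 25 2 0 0 0 0" --pt "150 50 2 0 0 0 0" --pt "150 75 2 0 0 0 0" --pt "150 95 2 0 0 0 0" --pt "150 110 2 0 0 0 0" --pt "150 125 2 0 0 0 0" --pt "150 130 2 0 0 0 0" --pt "150 130 2 0 0 0 0"

```text
time: 15.65
ee_pos: [0.4844, 0.1892, 0.0219]
eef_rot: [-0.078, 0.703, 0.078, 0.703]
ft_force: [-0.1, 0.3, -1.1]
width: 0.0519
```

>>> arm_command --pt "150 3 0 0 0 0 0" --pt "150 6 0 0 0 0 0" --pt "150 8 0 0 0 0 0" --pt "150 8 0 0 0 0 0"

```text
time: 16.05
ee_pos: [0.4842, 0.1892, 0.0136]
eef_rot: [-0.078, 0.703, 0.078, 0.703]
ft_force: [0.1, 0.5, -1.1]
width: 0.0521
```

>>> arm_command --pt "150 1 0 0 0 0 0" --pt "150 2 0 0 0 0 0" --pt "150 2 0 0 0 0 0"

```text
time: 16.35
ee_pos: [0.4842, 0.1891, 0.0116]
eef_rot: [-0.078, 0.703, 0.078, 0.703]
ft_force: [-0.1, 0.4, -0.8]
width: 0.0521
```

>>> arm_command --pt "150 1 0 0 0 0 0" --pt "150 2 0 0 0 0 0" --pt "150 2 0 0 0 0 0"

```text
time: 16.65
ee_pos: [0.4841, 0.1892, 0.0095]
eef_rot: [-0.078, 0.703, 0.078, 0.703]
ft_force: [-0.4, 0.0, -0.8]
width: 0.052
```

>>> arm_command --pt "150 1 0 0 0 0 0" --pt "150 1.5 0 0 0 0 0" --pt "150 1.5 0 0 0 0 0"

```text
time: 16.95
ee_pos: [0.4842, 0.1892, 0.0081]
eef_rot: [-0.078, 0.703, 0.078, 0.703]
ft_force: [0.2, -0.0, -0.6]
width: 0.0522
```

>>> arm_command --pt "150 1 0 0 0 0 0" --pt "150 1 0 0 0 0 0"

```text
time: 17.15
ee_pos: [0.4842, 0.1891, 0.007]
eef_rot: [-0.078, 0.703, 0.078, 0.703]
ft_force: [-0.2, -0.6, -0.9]
width: 0.0522
```

>>> arm_command --pt "150 0.7 0 0 0 0 0" --pt "150 0.7 0 0 0 0 0"

```text
time: 17.35
ee_pos: [0.4843, 0.1891, 0.0064]
eef_rot: [-0.078, 0.703, 0.078, 0.703]
ft_force: [-0.2, 0.6, -0.3]
width: 0.0522
```

>>> arm_command --pt "150 0.5 0 0 0 0 0" --pt "150 0.5 0 0 0 0 0"

```text
time: 17.55
ee_pos: [0.4843, 0.1892, 0.0062]
eef_rot: [-0.078, 0.703, 0.078, 0.703]
ft_force: [-1.0, -0.0, 3.8]
width: 0.0524
```

>>> arm_command --pt "150 0.5 0 0 0 0 0" --pt "150 0.5 0 0 0 0 0"

```text
time: 17.75
ee_pos: [0.4844, 0.1892, 0.0061]
eef_rot: [-0.078, 0.703, 0.078, 0.703]
ft_force: [-2.8, -1.6, 9.0]
width: 0.0521
```

Contact at TCP 6.2 mm, as expected. I'll ease off, then open partway so the fingers clear the dish rim.

>>> arm_command --pt "150 -0.7 0 0 0 0 0" --pt "150 -0.7 0 0 0 0 0" --newtons 10

```text
time: 17.95
ee_pos: [0.4844, 0.1892, 0.0062]
eef_rot: [-0.078, 0.703, 0.078, 0.703]
ft_force: [1.0, 0.7, 0.7]
width: 0.0532
```

>>> arm_command --pt "90 0 0 0 0 0 0" --pt "80 0 0 0 0 0 0" --pt "70 0 0 0 0 0 0" --pt "65 0 0 0 0 0 0" --pt "65 0 0 0 0 0 0"

```text
time: 18.45
ee_pos: [0.4842, 0.1892, 0.0061]
eef_rot: [-0.078, 0.703, 0.078, 0.703]
ft_force: [-0.7, -0.1, -0.3]
width: 0.064
```

```bash
python3 -c "
from h import *
rel([.484,.189,.15])
cv2.imwrite('pics/w9.png',camera('wrist')[:,:,::-1])"
```

```text
curyaw 12.7 tilt 0.0001 shift [-1.439e+02 -1.000e-01 -3.000e-01] rot [ 0.  0. -0.] j [-0.64  0.3   0.21  1.95 -0.08  0.9  -0.17] f [-0.7 -0.1 -0.3] t 18.45 ee [0.4842 0.1892 0.0061] w 0.064
```

View pics/w9.png

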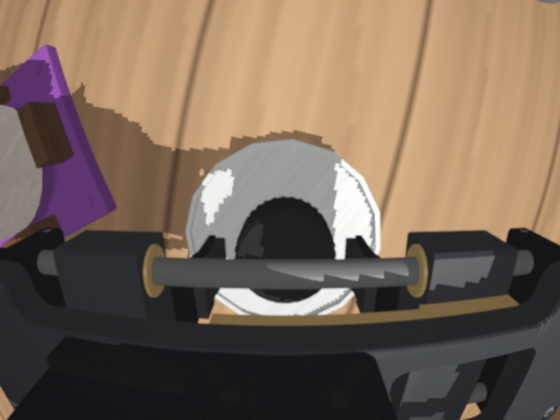

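The fingers are clear of the cap on both sides and inside the dish rim. I'll rise and check.

>>> arm_command --pt "65 -5 0 0 0 0 0" --pt "65 -15 0 0 0 0 0" --pt "65 -30 0 0 0 0 0" --pt "65 -55 0 0 0 0 0" --pt "65 -85 0 0 0 0 0" --pt "65 -120 0 0 0 0 0" --pt "65 -160 0 0 0 0 0" --pt "65 -190 0 0 0 0 0" --pt "65 -190 0 0 0 0 0"

```text
time: 19.4
ee_pos: [0.4864, 0.19, 0.2016]
eef_rot: [-0.077, 0.7, 0.079, 0.705]
ft_force: [1.0, 0.2, -0.0]
width: 0.0651
```

```bash
python3 -c "
from h import *
rel([.484,.189,.15])
cv2.imwrite('pics/w10.png',camera('wrist')[:,:,::-1])
cv2.imwrite('pics/s5.png',camera('scene')[:,:,::-1])"
```

```text
curyaw 12.7 tilt 0.0082 shift [51.6 -0.6 -3. ] rot [ 0.     0.008 -0.003] j [-0.67  0.09  0.23  1.74 -0.02  1.31 -0.22] f [ 1.   0.2 -0. ] t 19.4 ee [0.4864 0.19   0.2016] w 0.0651
```

View pics/w10.png

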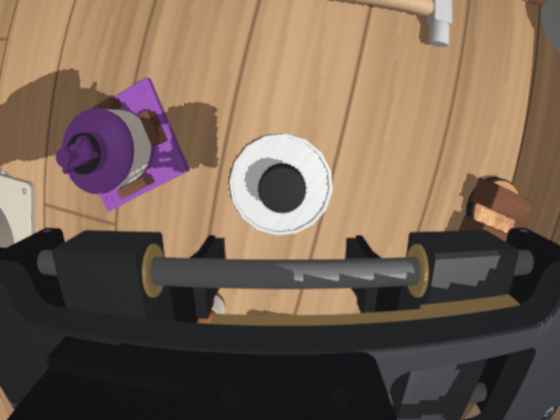

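View pics/s5.png

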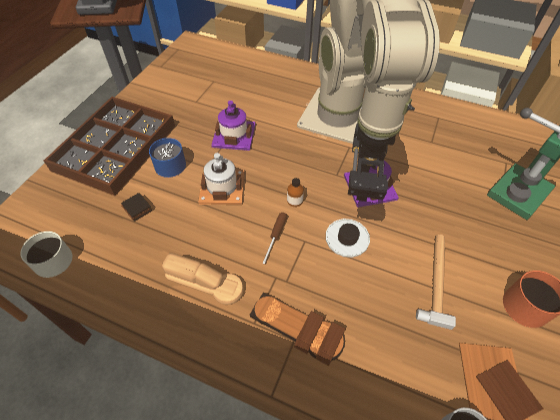

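The cap stands flat and centred: cap at wrist (281,188), dish at (281,184), and scene (348,234). The other things are unmoved.

>>> arm_command --pt "65 0 0 0 0 0 0" --pt "65 0 0 0 0 0 0" --pt "65 0 0 0 0 0 0"

```text
time: 19.8
ee_pos: [0.4838, 0.1889, 0.1953]
eef_rot: [-0.079, 0.703, 0.078, 0.702]
ft_force: [0.0, -0.2, -0.1]
width: 0.0649
```

```bash
python3 -c "
from bench import *
print(close_job())"
```

```text
the job is handed in; nothing more can be done
None
```

The tin is open and its cap is standing mouth down in the dish. I handed the job in at about 20 s, well under the 67 s limit; no verdict was reported.

- **Opening:** I gripped the cap and pressed it down until it met the liner about 12 mm below the closed height. I turned it 82° anticlockwise while pressing with 14–16 N, then lifted it straight off. Wrist readings between moves peaked at about 16 N up and 4–5 N sideways, well below 25 N.
- **Placing:** I set the cap in the dish with a brief 9 N contact, against a limit of 40 N. I then eased off, opened the fingers inside the rim and raised the arm clear.
- **Last checks:** In the final pictures the cap stands flat near the dish's centre, and nothing else on the bench looks moved. The force on the tool reads about zero.
- **Disagreement:** The cameras differed by 3–5 mm on where the tin stood. I centred the fingers using the wrist view and the sideways force instead.

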